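# Line up the parts tins at the stop rail

## Robot

A 6-joint arm with a two-finger parallel gripper is mounted at the origin on a cart in front of the work surface, level with it; the furniture and walls round the work are solid. World frame = base frame: x ahead of the robot, y to its left, z up, the work surface at z = 0. Lengths are in mm, angles in rad, forces in N, time in s.
With the tool pointing down it reaches from about 400 to 925 mm from the base axis. Payload 12.5 kg.
Tool frame: the origin (TCP) lies on the centre line of the jaws, within the pads' length; the fingertips stand 14 mm ahead of it and the grasp point (between the pads) lies 5 mm behind it; z points along the fingers, y is the direction in which the jaws open and shut (so a half turn about z gives the same grasp; the last joint's range is limited). The gripper opens to 95 mm and grips with 3 to 60 N. Pads are 20 mm wide; open, the fingers measure 119 mm over their backs; the gripper's body (75 mm by 180 mm) begins 59 mm behind the grasp point.
Start: joints at [1.211, 0.491, 1.559, -0, 1.092, -0.106], TCP at [156.909, 605, 228.661] pointing down, gripper open.
Joint ranges: [-3.1, 3.1], [-0.84, 2.19], [0.05, 2.79], [-1.13, 4.28], [0.06, 2.93], [-2.69, 2.69]. Speed limits (rad/s): [2.22, 2.22, 2.79, 3.14, 3.14, 3.14].

## Interface

Orientations are given as [roll, pitch, yaw] about the fixed x, y, z axes, in that order (R = Rz(yaw) Ry(pitch) Rx(roll)).
In Python, from cell import * gives the robot as it stands.
- The arm moves only by the tool play_rows, never from a script. Its argument "moves" is a list of rows, each a list of 7 numbers: the shift along the tool's x, y, z in m, then the turn, a rotation vector about the tool's x, y, z in rad, then the opening in per cent of the stroke, from 0 (shut) to 100 (fully open). In form: [[tx, ty, tz, ax, ay, az, claw], ...]. A call has 1 to 8 rows; each row shifts and turns the pose as measured when the row begins, along the tool's axes as they then stand; what a row does not reach is not made up. A row lasts 1/10 s, in which the tool goes at most 50 mm and 8.59 degrees, less where a joint would pass 70% of its speed; a pose out of reach is approached as far as the arm can. A call is refused whole if a number of a shift passes 0.05 or a number of a turn 0.15, either way. A call with a gripper value outside its range is refused whole. The fingers move at their own pace and stop on an object; the grip force is fixed at half the most. Time passes only in rows, so rows that do not move let the fingers close. It gives the time, the measured TCP pose, the force and the opening at its end, in the units of the state.
- state(): the state, without advancing time (a new reading comes with each control period).
- read_camera(name): name is "side" or "top"; returns a dict with "img" (420x560x3 uint8, red, green, blue), "fx", "fy", "cx", "cy" (pixels), "R" (3x3) and "t" (3): a world point X has camera coordinates R X + t. Camera axes: x right, y down, z forward; pixel columns grow to the right and rows downward; lengths in mm; the calibration is good to about 2 mm. A picture is of the moment at which its call begins. There is no depth.
- job_done(): hands the job in, once; it reports no verdict.
The state is a dict: "t": time; "joints": joint angles; "qvel": joint speeds; "tau": joint torques, N m; "eef_pos": TCP position; "tcp_rot": TCP orientation; "ft_force": force on the tool from outside, world axes, zero at the start; "moment": the same for the moment, N m; "opening": opening from 0.0 (shut) to 1.0 (fully open).
Only numpy, scipy, OpenCV 4.12 (cv2) and the standard library are available. Lean on these libraries where they do the work, as an engineer would, in place of code of your own. Each camera call takes 0.05 s, during which the arm holds its last target.

## Task

Tidy up the three small lidded parts tins: slide them over the black bench pad into a straight, even row close up against its metal stop rail, one tin centred at each of the three index lines. Nudge or slide them along the pad without lifting them or tipping them over, and leave them standing upright. The open cream cup and the small blue stand on the pad do not belong to the row.

Things in the scene. Friction and masses are not known exactly. Their poses are not given: they have to be found in the camera images.
- tin_1: Small beige metal parts tin with its lid pressed on (closed, flat top), an upright cylinder 34 mm across and 26 mm tall, about 35 g, loose, standing on the pad; the three tins are alike and any one may go to any line. Origin: centre of the underside, 3 mm above the work surface; z up along its axis; its yaw is of no meaning.
- tin_2: Small beige metal parts tin with its lid pressed on (closed, flat top), an upright cylinder 34 mm across and 26 mm tall, about 35 g, loose, standing on the pad; the three tins are alike and any one may go to any line. Origin: centre of the underside, 3 mm above the work surface; z up along its axis; its yaw is of no meaning.
- tin_3: Small beige metal parts tin with its lid pressed on (closed, flat top), an upright cylinder 34 mm across and 26 mm tall, about 35 g, loose, standing on the pad; the three tins are alike and any one may go to any line. Origin: centre of the underside, 3 mm above the work surface; z up along its axis; its yaw is of no meaning.
- rail_pad: Fixed black pad 270x300x3 mm (x, y, z) with an aluminium stop rail on its far edge. Origin: centre of the underside, on the work surface; x across the pad to the rail, y along the rail. Rail: 280 mm long, 14 wide, top at z = 13 mm, near face at x = 115 mm. Index lines (white on the pad, black on the rail) at y = -80, 0, +80 mm: a tin touching the rail there has its centre at x = 98 mm.
Mind the look-alikes: they are no part of the job. What is shaped like the tin_3 but yellow is not meant.

How it is judged (in metres and radians):
At the end, for the whole second after the job is handed in: At each of the three index lines one lidded tin stands upright (within 7 degrees) on the pad, at rest, its centre within 12 mm of the line along the rail, touching the rail or at most 15 mm short of it (((x of tin_1 in the frame of rail_pad between 0.083 and 0.109 m and y of tin_1 in the frame of rail_pad between -0.092 and -0.068 m) or (x of tin_2 in the frame of rail_pad between 0.083 and 0.109 m and y of tin_2 in the frame of rail_pad between -0.092 and -0.068 m) or (x of tin_3 in the frame of rail_pad between 0.083 and 0.109 m and y of tin_3 in the frame of rail_pad between -0.092 and -0.068 m)) and ((x of tin_1 in the frame of rail_pad between 0.083 and 0.109 m and y of tin_1 in the frame of rail_pad between -0.012 and 0.012 m) or (x of tin_2 in the frame of rail_pad between 0.083 and 0.109 m and y of tin_2 in the frame of rail_pad between -0.012 and 0.012 m) or (x of tin_3 in the frame of rail_pad between 0.083 and 0.109 m and y of tin_3 in the frame of rail_pad between -0.012 and 0.012 m)) and ((x of tin_1 in the frame of rail_pad between 0.083 and 0.109 m and y of tin_1 in the frame of rail_pad between 0.068 and 0.092 m) or (x of tin_2 in the frame of rail_pad between 0.083 and 0.109 m and y of tin_2 in the frame of rail_pad between 0.068 and 0.092 m) or (x of tin_3 in the frame of rail_pad between 0.083 and 0.109 m and y of tin_3 in the frame of rail_pad between 0.068 and 0.092 m)) and angle between each of tin_1, tin_2, tin_3's own z axis and vertical below 0.12 rad and linear speed of each of tin_1, tin_2, tin_3 below 0.02 m/s and height (world z) of each of tin_1, tin_2, tin_3 below 0.008 m).
It fails at once if a tin is lifted more than 15 mm off the pad (height (world z) of any of tin_1, tin_2, tin_3 above 0.018 m).
It fails at once if a tin is tipped more than 40 degrees (angle between any of tin_1, tin_2, tin_3's own z axis and vertical above 0.7 rad).
It also fails if it takes over 48 s, if anything falls off the work surface, if the arm or the gripper's body presses on something with over 40 N, if the wrist force passes 120 N, or if a joint passes its speed limit or range.

## Working session

There is one attempt and no reset: what is moved stays moved. The work goes in short steps, Python scripts to look and compute and a tool call to move; the robot and the scene stay as the last step left them, time stands still between calls to the robot, and variables do not carry over. Pictures are saved under pics/ and viewed, and the job is handed in when it is done.

Besides the shell and the picture viewer there is one more tool, called after ">>>" by a JSON object that holds its "api" and its "payload". play_rows: Moves the arm, as the interface text tells. Its arguments: {"type":"object","properties":{"moves":{"type":"array"}},"required":["moves"]}

```bash
mkdir -p pics; ls; python3 - <<'E'
from cell import *
import cv2
s=state(); print(s)
for n in("top","side"):
    c=read_camera(n); cv2.imwrite(f"pics/{n}0.png",c["img"][:,:,::-1])
    print(n,c["fx"],c["fy"],c["cx"],c["cy"],c["R"],c["t"])
E
```

```text
pics
{'t': 0.0, 'joints': array([ 1.21140514e+00,  4.91575357e-01,  1.55944784e+00, -1.58897291e-05,
        1.09167060e+00, -1.05591668e-01]), 'qvel': array([ 0.00038124,  0.00139994,  0.00139905, -0.00090929, -0.00013743,
       -0.0003649 ]), 'tau': array([-1.55176684e-03, -6.12601376e+01, -2.58173543e+01,  6.92364480e-02,
        4.81597404e-02, -8.17118575e-05]), 'eef_pos': array([156.82589728, 604.77731   , 228.05247331]), 'tcp_rot': array([-3.14049616e+00, -1.02040948e-04,  2.88780041e+00]), 'ft_force': array([-0.2743255 ,  0.65331308,  0.46330792]), 'moment': array([ 0.04603302, -0.03828724, -0.01893071]), 'opening': 0.9990223361358981}
top 485.3096865645246 485.3096865645246 282.16133840298113 211.33900272617686 [[ 2.10382784e-04 -9.99999966e-01  1.51704742e-04]
 [-9.90955895e-01 -2.28836992e-04 -1.34187787e-01]
 [ 1.34187817e-01 -1.22101909e-04 -9.90955910e-01]] [-18.28272613 609.55318393 802.08505245]
side 380.4616211094895 380.4616211094895 283.482060313448 213.84551445751376 [[ 0.9617709  -0.27317964 -0.01922553]
 [-0.16600563 -0.5257333  -0.83429409]
 [ 0.21780465  0.80559132 -0.55098435]] [-585.29887753  115.44568931  745.72699411]
```

View pics/top0.png

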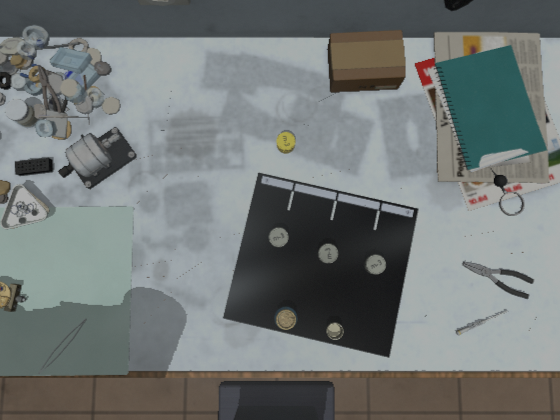

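View pics/side0.png

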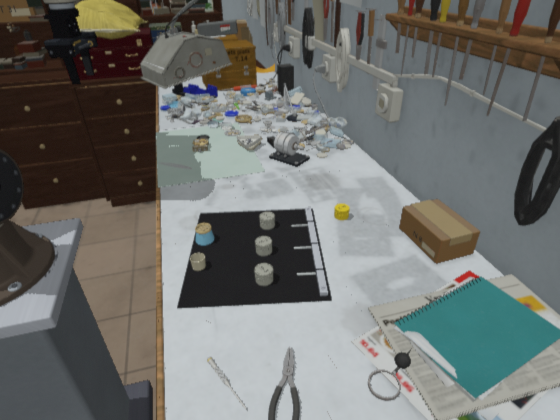

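```bash
cat > h.py <<'E'
from cell import *
import cv2, numpy as np
def ray(c,u,v,z):
    R=np.array(c["R"]);t=np.array(c["t"]);o=-R.T@t
    d=R.T@np.array([(u-c["cx"])/c["fx"],(v-c["cy"])/c["fy"],1.])
    return (o+d*(z-o[2])/d[2])
def line(c,u,v):
    R=np.array(c["R"]);t=np.array(c["t"]);o=-R.T@t
    d=R.T@np.array([(u-c["cx"])/c["fx"],(v-c["cy"])/c["fy"],1.]); return o,d/np.linalg.norm(d)
def tri(c1,p1,c2,p2):
    o,d=line(c1,*p1);q,e=line(c2,*p2)
    A=np.c_[d,-e];s=np.linalg.lstsq(A,q-o,rcond=None)[0]
    a=o+d*s[0];b=q+e*s[1];return (a+b)/2,np.linalg.norm(a-b)
E
python3 - <<'E'
import cv2
a=cv2.imread("pics/top0.png")[165:365,215:425];cv2.imwrite("pics/topz.png",cv2.resize(a,None,fx=2.9,fy=2.9,interpolation=cv2.INTER_CUBIC))
a=cv2.imread("pics/side0.png")[195:315,175:355];cv2.imwrite("pics/sidez.png",cv2.resize(a,None,fx=4.4,fy=4.4,interpolation=cv2.INTER_CUBIC))
E
```

```text
(no output)
```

View pics/topz.png

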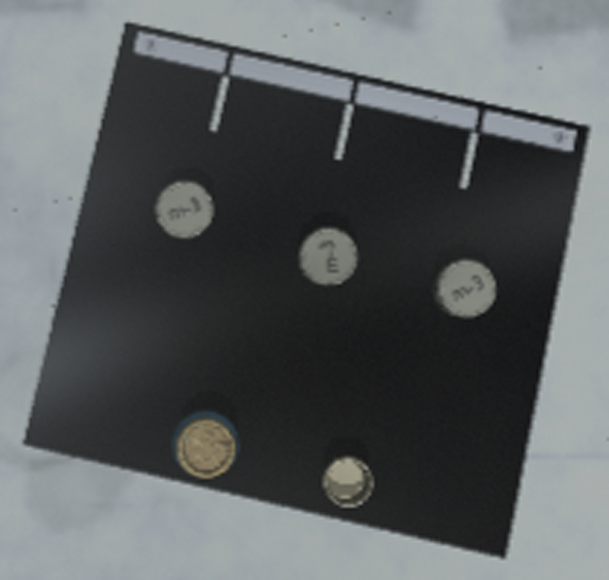

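View pics/sidez.png

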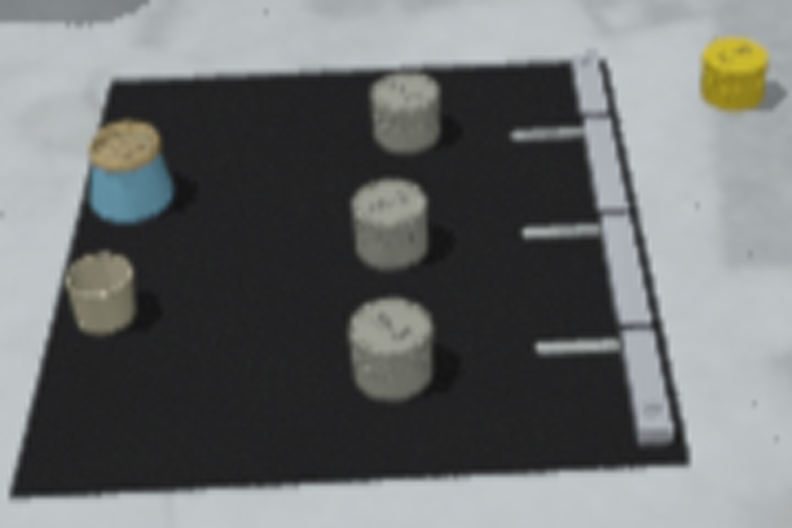

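The top view shows the black pad with the rail at its upper edge, three grey-beige tins at about (279,237), (328,253) and (376,264), and the blue cork-topped stand at (286,319). The open cup is at (335,331), and the yellow look-alike is off the pad at (286,141). The side view agrees. Next I measure the pad frame and the tins.

```bash
cat >> h.py <<'E'
def blobs(img,lo,hi,box):
    hsv=cv2.cvtColor(img,cv2.COLOR_RGB2HSV); m=cv2.inRange(hsv,lo,hi)
    k=np.zeros_like(m);x0,y0,x1,y1=box;k[y0:y1,x0:x1]=255
    return m&k
def padpose(c):
    g=c["img"].max(2); m=((g<70)*255).astype(np.uint8); m[:, :205]=0;m[:165]=0;m[365:]=0;m[:,430:]=0
    m=cv2.morphologyEx(m,cv2.MORPH_CLOSE,np.ones((5,5)))
    cs,_=cv2.findContours(m,cv2.RETR_EXTERNAL,cv2.CHAIN_APPROX_NONE);h=cv2.convexHull(max(cs,key=cv2.contourArea))
    P=np.array([ray(c,u,v,3)[:2] for u,v in h[:,0]],np.float32)
    return cv2.minAreaRect(P),cv2.boxPoints(cv2.minAreaRect(P))
def tins(c,zt):
    g=c["img"].astype(int).max(2); out=[]
    m=((g>95)*255).astype(np.uint8)
    cs,_=cv2.findContours(m,cv2.RETR_LIST,cv2.CHAIN_APPROX_NONE)
    for q in cs:
        if 150<cv2.contourArea(q)<800:
            (u,v),(a,b),_=cv2.fitEllipse(q); 
            if max(a,b)/min(a,b)<1.5: out.append((u,v,a,b,*ray(c,u,v,zt)[:2]))
    return out
E
python3 - <<'E'
from h import *
c=read_camera("top");r,b=padpose(c);print(r,b)
for t in tins(c,29):
    if 205<t[0]<430 and 165<t[1]<365: print(np.round(t,1))
g=c["img"].max(2);print(g[300,300:310],g[237,262:296])
s=read_camera("side")
print([np.round(x,1) for x in tins(s,29) if 180<x[0]<330 and 200<x[1]<310])
E
```

```text
((523.198486328125, -88.8956298828125), (297.6961669921875, 268.5072937011719), 77.0155029296875) [[ 358.9333   -203.7727  ]
 [ 620.57513  -264.1029  ]
 [ 687.4637     25.981445]
 [ 425.82184    86.311646]]
[285.5 319.4  19.   19.2 424.7 -24. ]
[ 375.7  264.1   18.1   18.7  518.8 -180.7]
[328.  253.1  18.1  18.6 537.8 -97.9]
[278.3 236.8  17.9  18.4 566.2 -11.4]
[310.9 202.2  32.7  47.3 627.5 -69. ]
[33 31 32 32 32 30 32 31 30 32] [ 48  49  48  47  46  45  68 104 123 131 129 115  89  93 104  96  94  95
 104 124 102  97 120 131 126 111  79  36  36  36  35  36  36  34]
[array([ 263.2,  273.3,   17.4,   22.5,  516.2, -193.5]), array([ 263. ,  244.9,   16.1,   19.5,  534.9, -112.7])]
```

```bash
cat >> h.py <<'E'
PC=np.array([523.2,-88.9]);TH=-0.2267
ex=np.array([np.cos(TH),np.sin(TH)]);ey=np.array([-np.sin(TH),np.cos(TH)])
def pad(p): d=np.array(p)[:2]-PC; return np.array([d@ex,d@ey])
def world(a,b): return PC+a*ex+b*ey
E
python3 - <<'E'
from h import *
c=read_camera("top");s=read_camera("side")
T=[(278.3,236.8),(328,253.1),(375.7,264.1)];S=[(267.0,214.8),(263.6,239.8),(263.9,269.1)]
for a,b in zip(T,S):
    p,e=tri(c,a,s,b);print("tri",p.round(1),round(e,1),"pad",pad(ray(c,*a,29)).round(1), pad(p).round(1))
for u,v in [(213,130),(338,158),(464,187),(222,76),(349,104),(474,132)]: print("line",pad(ray(c,u/2.9+215,v/2.9+165,3)).round(1))
for u,v in [(228,64),(354,90),(479,118)]: print("railmark",pad(ray(c,u/2.9+215,v/2.9+165,13)).round(1))
for y in(80,0,-80): print("target",world(98,y).round(1))
print("cup",pad(ray(c,335,331,29)),"stand",pad(ray(c,285.5,319.4,40)),"yellow",pad(ray(c,286,141,26)))
E
```

```text
tri [567.  -11.5  30.1] 1.8 pad [24.5 85.2] [25.3 85.2]
tri [538.7 -98.1  30.1] 1.9 pad [16.3 -5.6] [17.1 -5.5]
tri [ 519.5 -181.1   27.5] 1.5 pad [ 16.3 -90.4] [ 17.2 -90.6]
line [78.5 79. ]
line [78.9 -1.1]
line [ 78.8 -81.4]
line [113.3  81.1]
line [113.8  -0.6]
line [114.1 -80.6]
railmark [119.8  79. ]
railmark [121.4  -1. ]
railmark [121.6 -80.3]
target [636.7 -33. ]
target [ 618.7 -110.9]
target [ 600.7 -188.9]
cup [-110.5600082   -45.42650841] stand [-109.77329313   41.46268659] yellow [196.57257597 110.87033691]
```

>>> {"api": "play_rows", "payload": {"moves": [[-0.034,-0.032,0,0,0,-0.027,60],[-0.034,-0.032,0,0,0,0,60],[-0.034,-0.032,0,0,0,0,60],[-0.034,-0.032,0,0,0,0,60],[-0.034,-0.032,0,0,0,0,60],[-0.034,-0.032,0,0,0,0,60],[-0.034,-0.032,0,0,0,0,60],[-0.034,-0.032,0,0,0,0,60]]}}

```text
t: 1.1
eef_pos: [367.5, 286.9, 227.6]
tcp_rot: [3.14, 0.001, 2.925]
ft_force: [0.7, -0.0, 0.2]
opening: 0.602
```

>>> {"api": "play_rows", "payload": {"moves": [[-0.033,-0.031,0,0,0,0.005,60],[-0.033,-0.031,0,0,0,0.005,60],[-0.033,-0.031,0,0,0,0,60],[-0.033,-0.031,0,0,0,0,60],[-0.033,-0.031,0,0,0,0,60],[-0.033,-0.031,0,0,0,0,60],[-0.033,-0.031,0,0,0,0,60],[-0.02,-0.02,0,0,0,0,60]]}}

```text
t: 1.9
eef_pos: [566.2, -15.9, 228.9]
tcp_rot: [3.139, 0.004, 2.912]
ft_force: [-0.5, 0.0, 0.5]
opening: 0.598
```

```bash
cat >> h.py <<'E'
def togo(px,py,z):
    s=state();w=world(px,py);d=np.array([w[0],w[1],z])-s["eef_pos"]
    from scipy.spatial.transform import Rotation as Ro
    R=Ro.from_euler("xyz",s["tcp_rot"]).as_matrix()
    print("t",s["t"],"padTCP",pad(s["eef_pos"]).round(1),"z",s["eef_pos"][2].round(1),"tool d",(R.T@d).round(1),"yawerr(az)",round(s["tcp_rot"][2]-(TH+np.pi),4),"rp",s["tcp_rot"].round(4),"F",s["ft_force"].round(1),"op",round(s["opening"],3))
E
python3 -c "
from h import *
togo(24.8,85.2,22)"
```

```text
t 1.9 padTCP [25.5 80.8] z 228.9 tool d [  1.6   3.8 206.9] yawerr(az) -0.0031 rp [3.1386 0.0042 2.9118] F [-0.5  0.   0.5] op 0.598
```

>>> {"api": "play_rows", "payload": {"moves": [[0.002,0.002,0.04,0,0,-0.003,60],[0,0.002,0.04,0,0,0,60],[0,0,0.04,0,0,0,60],[0,0,0.03,0,0,0,60],[0,0,0.02,0,0,0,60],[0,0,0.01,0,0,0,60],[0,0,0,0,0,0,60]]}}

```text
t: 2.6
eef_pos: [570.0, -16.7, 43.1]
tcp_rot: [3.138, 0.009, 2.908]
ft_force: [0.4, 0.7, 1.4]
opening: 0.599
```

```bash
python3 -c "
from h import *
togo(24.8,85.2,22)
c=read_camera('side');cv2.imwrite('pics/s1.png',c['img'][130:330,150:400,::-1].repeat(3,0).repeat(3,1))"
```

```text
t 2.6 padTCP [29.4 80.9] z 43.1 tool d [ 4.8  4.2 21.1] yawerr(az) -0.0065 rp [3.1385 0.0094 2.9083] F [0.4 0.7 1.4] op 0.599
```

View pics/s1.png

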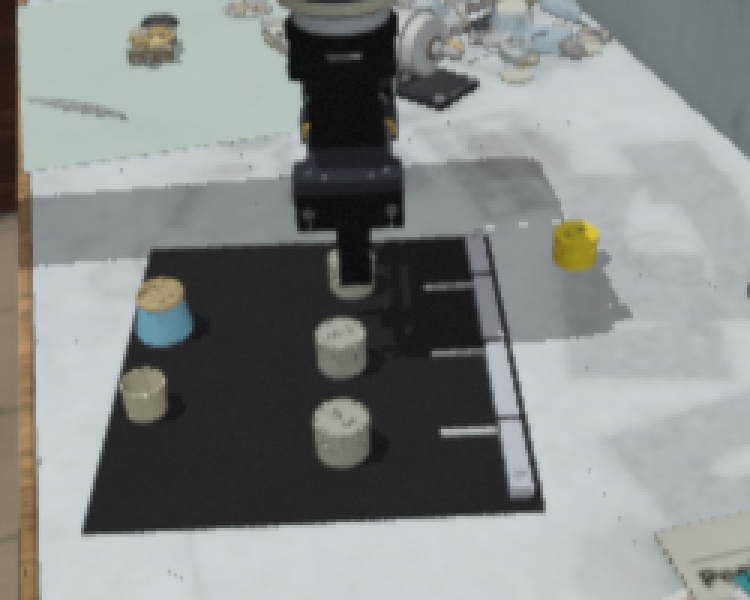

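>>> {"api": "play_rows", "payload": {"moves": [[0.005,0.004,0.01,0.003,0.009,-0.006,60],[0,0,0.009,0,0,0,60],[0,0,0,0,0,0,60]]}}

```text
t: 2.95
eef_pos: [567.6, -11.3, 26.2]
tcp_rot: [3.141, 0.005, 2.915]
ft_force: [-0.7, -0.4, 0.4]
opening: 0.601
```

```bash
python3 -c "
from h import *
togo(24.8,85.2,22)"
```

```text
t 2.95 padTCP [25.8 85.6] z 26.2 tool d [ 1.  -0.4  4.2] yawerr(az) 0.0003 rp [3.1413 0.0052 2.9152] F [-0.7 -0.4  0.4] op 0.601
```

>>> {"api": "play_rows", "payload": {"moves": [[0.001,0,0.004,0,0.005,0,60],[0,0,0,0,0,0,30],[0,0,0,0,0,0,30],[0,0,0,0,0,0,30],[0,0,0,0,0,0,30]]}}

```text
t: 3.45
eef_pos: [567.1, -11.0, 22.9]
tcp_rot: [3.141, 0.002, 2.915]
ft_force: [0.2, 0.2, 0.5]
opening: 0.346
```

```bash
python3 -c "
from h import *
togo(97,79.5,22.5)"
```

```text
t 3.45 padTCP [25.3 85.8] z 22.9 tool d [-71.7  -6.3   0.5] yawerr(az) 0.0004 rp [3.1411e+00 1.6000e-03 2.9153e+00] F [0.2 0.2 0.5] op 0.346
```

>>> {"api": "play_rows", "payload": {"moves": [[-0.01,-0.001,0,0,0,0,30],[-0.01,-0.001,0,0,0,0,30],[-0.01,-0.001,0,0,0,0,30],[-0.01,-0.001,0,0,0,0,30],[-0.01,-0.001,0,0,0,0,30]]}}

```text
t: 3.95
eef_pos: [618.7, -28.5, 23.3]
tcp_rot: [3.141, 0.002, 2.915]
ft_force: [-0.7, 0.1, -0.8]
opening: 0.345
```

```bash
python3 -c "
from h import *
togo(96,79.5,22.5)"
```

```text
t 3.95 padTCP [79.5 80.3] z 23.3 tool d [-16.5  -0.8   0.8] yawerr(az) 0.0005 rp [3.1411e+00 2.1000e-03 2.9154e+00] F [-0.7  0.1 -0.8] op 0.345
```

>>> {"api": "play_rows", "payload": {"moves": [[-0.006,-0.001,0,0,0,0,30],[-0.005,0,0,0,0,0,30],[-0.003,0,0,0,0,0,30],[0,0,0,0,0,0,30]]}}

```text
t: 4.35
eef_pos: [634.5, -33.6, 22.9]
tcp_rot: [3.141, 0.002, 2.915]
ft_force: [-0.4, 0.1, -0.3]
opening: 0.341
```

```bash
python3 -c "
from h import *
togo(96,79.5,22.5)
c=read_camera('side');cv2.imwrite('pics/s2.png',c['img'][130:330,150:400,::-1].repeat(3,0).repeat(3,1))"
```

```text
t 4.35 padTCP [96.  78.9] z 22.9 tool d [-0.   0.6  0.4] yawerr(az) -0.0001 rp [3.1411e+00 2.3000e-03 2.9148e+00] F [-0.4  0.1 -0.3] op 0.341
```

View pics/s2.png

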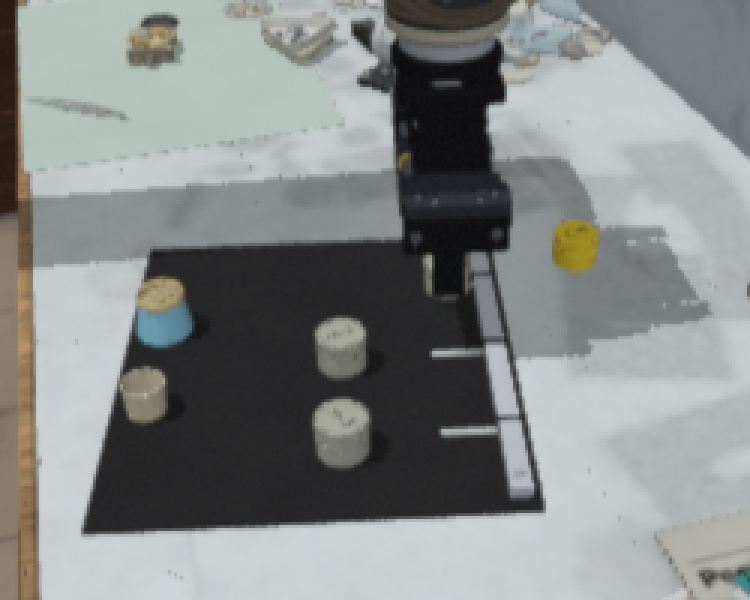

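The side view shows the first tin still upright in the jaws against the rail at the left line, at about (450,275) in the zoomed picture. I release it, rise and go to the middle tin.

>>> {"api": "play_rows", "payload": {"moves": [[0,0,0,0,0,0,60],[0,0,0,0,0,0,60],[0,0,-0.02,0,0,0,60],[0,0,-0.03,0,0.002,0,60],[0.02,-0.02,0,0,0,0,60],[0.02,-0.025,0,0,0,0,60],[0.02,-0.02,0,0,0,0,60],[0.01,-0.01,0,0,0,0,60]]}}

```text
t: 5.2
eef_pos: [546.2, -90.5, 75.1]
tcp_rot: [3.141, 0.001, 2.918]
ft_force: [0.7, -1.0, -0.1]
opening: 0.599
```

```bash
python3 -c "
from h import *
togo(16.7,-5.6,22)"
```

```text
t 5.2 padTCP [22.8  3.6] z 75.1 tool d [ 6.2 -9.2 53.1] yawerr(az) 0.0035 rp [3.1412e+00 7.0000e-04 2.9183e+00] F [ 0.7 -1.  -0.1] op 0.599
```

>>> {"api": "play_rows", "payload": {"moves": [[0.005,-0.007,0.01,0,0,0.003,60],[0,0,0.01,0,0,0,60],[0,0,0.005,0,0,0,60],[0,0,0,0,0,0,60]]}}

```text
t: 5.6
eef_pos: [539.8, -96.8, 49.7]
tcp_rot: [3.141, 0.002, 2.914]
ft_force: [1.4, 0.1, 0.5]
opening: 0.604
```

```bash
python3 -c "
from h import *
togo(16.7,-5.6,22)"
```

```text
t 5.6 padTCP [18. -4.] z 49.7 tool d [ 1.3 -1.6 27.7] yawerr(az) -0.0011 rp [3.1412e+00 2.1000e-03 2.9138e+00] F [1.4 0.1 0.5] op 0.604
```

>>> {"api": "play_rows", "payload": {"moves": [[0.001,-0.002,0.015,0,0.002,-0.001,60],[0,0,0.008,0,0,0,60],[0,0,0.003,0,0,0,60],[0,0,0,0,0,0,60],[0,0,0,0,0,0,30],[0,0,0,0,0,0,30],[0,0,0,0,0,0,30],[0,0,0,0,0,0,30]]}}

```text
t: 6.4
eef_pos: [541.2, -97.1, 24.0]
tcp_rot: [3.141, 0.003, 2.917]
ft_force: [-0.2, 0.8, -0.6]
opening: 0.344
```

```bash
python3 -c "
from h import *
togo(96,-0.5,22.5)"
```

```text
t 6.4 padTCP [19.4 -4. ] z 24.0 tool d [-76.6   3.3   1.7] yawerr(az) 0.0024 rp [3.1413e+00 2.8000e-03 2.9173e+00] F [-0.2  0.8 -0.6] op 0.344
```

>>> {"api": "play_rows", "payload": {"moves": [[-0.01,0.001,0,0,0,0.002,30],[-0.01,0.001,0,0,0,0,30],[-0.01,0.001,0,0,0,0,30],[-0.01,0,0,0,0,0,30],[-0.01,0,0,0,0,0,30],[-0.01,0,0,0,0,0,30]]}}

```text
t: 7.0
eef_pos: [605.5, -108.6, 24.6]
tcp_rot: [3.141, 0.004, 2.915]
ft_force: [-0.2, 0.3, 0.2]
opening: 0.346
```

```bash
python3 -c "
from h import *
togo(97.5,-0.5,22.5)"
```

```text
t 7.0 padTCP [84.6 -0.7] z 24.6 tool d [-12.9   0.2   2.2] yawerr(az) 0.0002 rp [3.1413 0.0036 2.9151] F [-0.2  0.3  0.2] op 0.346
```

>>> {"api": "play_rows", "payload": {"moves": [[-0.005,0,0.0005,0,0,0,30],[-0.004,0,0,0,0,0,30],[-0.002,0,0,0,0,0,30],[0,0,0,0,0,0,30]]}}

```text
t: 7.4
eef_pos: [618.0, -111.5, 23.9]
tcp_rot: [3.141, 0.003, 2.915]
ft_force: [1.0, -0.1, 0.8]
opening: 0.344
```

```bash
python3 -c "
from h import *
togo(97.5,-0.5,22.5)"
```

```text
t 7.4 padTCP [97.5 -0.7] z 23.9 tool d [-0.   0.2  1.4] yawerr(az) 0.0001 rp [3.1413 0.0033 2.915 ] F [ 1.  -0.1  0.8] op 0.344
```

Now I release, rise and go to the third tin at pad (16.7, -90.4).

>>> {"api": "play_rows", "payload": {"moves": [[0,0,0,0,0,0,60],[0,0,0,0,0,0,60],[0,0,-0.02,0,0,0,60],[0,0,-0.025,0,0.003,0,60],[0.02,-0.02,0,0,0,0,60],[0.02,-0.025,0,0,0,0,60],[0.02,-0.025,0,0,0,0,60],[0.012,-0.012,0,0,0,0,60]]}}

```text
t: 8.2
eef_pos: [526.7, -175.2, 70.5]
tcp_rot: [3.142, 0.001, 2.919]
ft_force: [0.2, -0.3, -0.7]
opening: 0.602
```

>>> {"api": "play_rows", "payload": {"moves": [[0,0,0,0,0,0,60]]}}

```text
t: 8.3
eef_pos: [525.4, -176.0, 70.6]
tcp_rot: [3.141, 0.0, 2.917]
ft_force: [-0.9, 0.3, 0.5]
opening: 0.601
```

```bash
python3 -c "
from h import *
togo(16.7,-90.4,22)"
```

```text
t 8.3 padTCP [ 21.8 -84.4] z 70.6 tool d [ 5.1 -6.  48.6] yawerr(az) 0.0017 rp [3.1414e+00 3.0000e-04 2.9165e+00] F [-0.9  0.3  0.5] op 0.601
```

>>> {"api": "play_rows", "payload": {"moves": [[0.006,-0.006,0.01,0,0,0.002,60],[0,0,0.01,0,0,0,60],[0.001,0,0,0,0,0,60]]}}

```text
t: 8.6
eef_pos: [519.3, -179.9, 50.3]
tcp_rot: [-3.142, 0.003, 2.914]
ft_force: [-0.3, 0.2, 0.4]
opening: 0.601
```

```bash
python3 -c "
from h import *
togo(16.7,-90.4,22)"
```

```text
t 8.6 padTCP [ 16.7 -89.5] z 50.3 tool d [ 0.  -0.9 28.3] yawerr(az) -0.001 rp [-3.1415e+00  2.6000e-03  2.9139e+00] F [-0.3  0.2  0.4] op 0.601
```

>>> {"api": "play_rows", "payload": {"moves": [[0.001,-0.001,0.015,0,0.002,-0.001,60],[0.001,0,0.009,0,0,0,60],[0,0,0.003,0,0,0,60],[0,0,0,0,0,0,60],[0,0,0,0,0,0,30],[0,0,0,0,0,0,30],[0,0,0,0,0,0,30],[0,0,0,0,0,0,30]]}}

```text
t: 9.4
eef_pos: [520.3, -178.6, 23.4]
tcp_rot: [-3.141, 0.003, 2.918]
ft_force: [-0.5, -1.4, -0.9]
opening: 0.347
```

```bash
python3 -c "
from h import *
togo(97,-80.5,22.5)"
```

```text
t 9.4 padTCP [ 17.4 -88.1] z 23.4 tool d [-79.7   7.4   1.1] yawerr(az) 0.0027 rp [-3.1412e+00  3.0000e-03  2.9176e+00] F [-0.5 -1.4 -0.9] op 0.347
```

>>> {"api": "play_rows", "payload": {"moves": [[-0.01,0.001,0,0,0,0.002,30],[-0.01,0.001,0,0,0,0,30],[-0.01,0.001,0.0003,0,0,0,30],[-0.01,0.001,0,0,0,0,30],[-0.01,0.001,0,0,0,0,30],[-0.01,0.001,0.0003,0,0,0,30]]}}

```text
t: 10.0
eef_pos: [585.3, -187.0, 23.4]
tcp_rot: [-3.141, 0.004, 2.915]
ft_force: [-0.2, -0.1, -0.6]
opening: 0.346
```

```bash
python3 -c "
from h import *
togo(97,-80.5,22.5)"
```

```text
t 10.0 padTCP [ 82.6 -81.7] z 23.4 tool d [-14.4   1.2   1. ] yawerr(az) 0.0 rp [-3.1412  0.0037  2.9149] F [-0.2 -0.1 -0.6] op 0.346
```

>>> {"api": "play_rows", "payload": {"moves": [[-0.006,0.001,0,0,0,0,30],[-0.004,0,0,0,0,0,30],[-0.002,0,0,0,0,0,30],[0,0,0,0,0,0,30],[0,0,0,0,0,0,60],[0,0,0,0,0,0,60]]}}

```text
t: 10.6
eef_pos: [598.9, -188.9, 23.3]
tcp_rot: [-3.141, 0.003, 2.915]
ft_force: [-0.2, -0.1, 0.4]
opening: 0.459
```

>>> {"api": "play_rows", "payload": {"moves": [[0,0,-0.02,0,0,0,60],[0,0,-0.03,0,0,0,60],[0,0,-0.04,0,0,0,60],[0.04,0,-0.04,0,0,0,60],[0.04,0,-0.03,0,0,0,60],[0.04,0,0,0,0,0,60],[0.04,0,0,0,0,0,60],[0,0,0,0,0,0,60]]}}

```text
t: 11.4
eef_pos: [440.3, -152.1, 182.9]
tcp_rot: [-3.141, 0.002, 2.915]
ft_force: [0.4, 0.4, -0.3]
opening: 0.602
```

```bash
python3 -c "
from h import *
togo(97,-80.5,22.5)
c=read_camera('side');cv2.imwrite('pics/s3.png',c['img'][130:330,150:400,::-1].repeat(3,0).repeat(3,1))
c=read_camera('top');cv2.imwrite('pics/t3.png',c['img'][160:370,205:435,::-1].repeat(3,0).repeat(3,1)[:600])
for x in tins(c,29):
  if 205<x[0]<430: print(np.round(x,1),pad(x[4:6]).round(1))"
```

```text
t 11.4 padTCP [-66.5 -80.2] z 182.9 tool d [-163.2   -0.2  160.7] yawerr(az) 0.0 rp [-3.1411e+00  1.8000e-03  2.9149e+00] F [ 0.4  0.4 -0.3] op 0.602
[285.5 319.4  19.2  19.5 424.6 -23.9] [-110.7   41.1]
[ 334.6  209.3   15.8   16.7  614.8 -110.6] [94.2 -0.5]
```

View pics/s3.png

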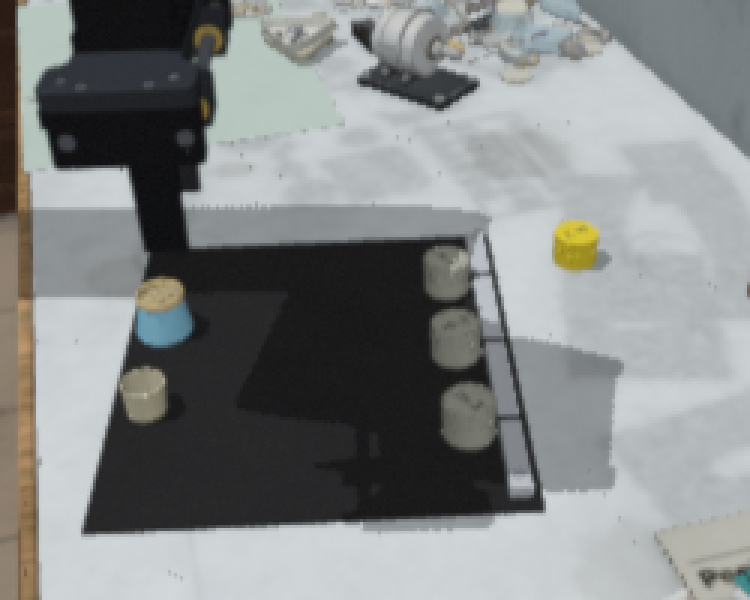

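View pics/t3.png

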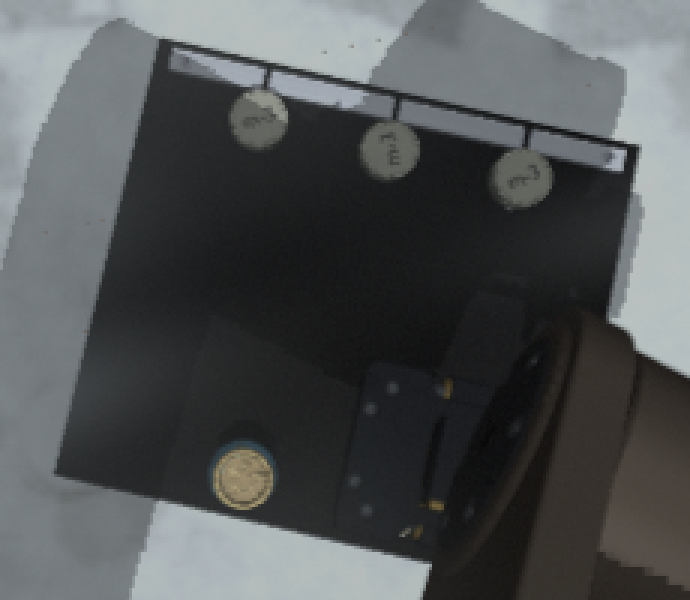

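Both views show the three tins upright at the rail on their lines, at zoomed top-view pixels (259,119), (390,151) and (521,179). The cup and stand are where they were. I check the positions in both views before handing in.

```bash
python3 -c "
from h import *
c=read_camera('top');s=read_camera('side')
for a,b in zip([(259,119),(390,151),(521,179)],[(447,256),(457,322),(467,395)]):
  p=(a[0]/3+205,a[1]/3+160);q=(b[0]/3+150,b[1]/3+130)
  x,e=tri(c,p,s,q);print('top@29',pad(ray(c,*p,29)).round(1),'tri',pad(x).round(1),x[2].round(1),round(e,1))
"
```

```text
top@29 [93.8 77.6] tri [95.2 77.6] 29.9 3.0
top@29 [92.5 -1.6] tri [94.7 -1.7] 28.7 4.2
top@29 [ 93.6 -80. ] tri [ 94.6 -79.6] 30.9 2.5
```

All three tins are well inside the limits: x is 93–95 mm (83–109 allowed), and y is within 2.5 mm of each line (12 allowed). Their tops measure about 29–31 mm, so they are standing on the pad.

```bash
python3 -c "
from cell import *
print(job_done(), state()['t'])"
```

```text
the job is handed in; nothing more can be done
the job is handed in; nothing more can be done
```

All three tins are in a row against the rail, one at each index line, and the job is handed in. I closed the jaws lightly round each tin, slid it along the pad to the rail, released it, and backed the arm away. The cup, the blue stand and the yellow look-alike were left alone.

**Positions:** the last check put the tin centres at these places on the pad:

| Index line (y) | x (allowed 83–109 mm) | y |
|---|---|---|
| +80 mm | 94–95 mm | +77.6 mm |
| 0 mm | 92.5–95 mm | −1.6 mm |
| −80 mm | 93.5–95 mm | −80 mm |

- **Height and stance:** the tins look upright in both views. Their tops measure 29–31 mm high, which fits standing on the pad.
- **Time:** it was about 11.5 s of the 48 s allowed.
- **Disagreements:** the top and side sight lines missed each other by 2.5–4 mm, because I read those pixels by eye and the calibration is only good to about 2 mm. The automatic tin finder picked out only the middle tin in the last picture, since the arm's shadow fell there. While I slid the middle tin, the gripper rose about 0.6 mm and came back down.
- **Not checked:** `job_done()` gave no verdict.

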